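# Shorten the desk lamp's telescoping boom by one hole

### The job

Shorten the purple desk lamp's boom by one hole, towards its post: push the lock slide through to free the release button, press the button down and slide the boom along to its very next hole, so that the button springs fully back up there. Then push the lock slide fully back to locked. Do not shift or knock over any of the other things on the dresser.

Things in the scene. Friction and masses are not known exactly. Their poses are not given: they have to be found in the camera images.
- lamp: Purple desk lamp, fixed. Origin: centre of its base's underside, on the dresser top. z up; the level boom points along its -y from the post (30 mm thick), axis 170 mm above the dresser. Base 160 mm across. A fixed aluminium tube (22 mm thick, holes every 40 mm) leaves the post; the moving boom slides over it. Nothing on the lamp is higher than the button's ridges, 226 mm.
- boom (a joint): Slide of the boom along the lamp's +y, towards the post, m. Starts at 0, the first hole; next holes 0.040, 0.080, 0.120 (play 1.5 mm); stops -0.004, 0.124. Friction 2.5 N. Slides only with the button pressed 7 mm or more, or with the pin between holes: then the button, let go, stays 7 mm down, the boom still slides and the pin snaps into the next hole it meets, button up, and stops the boom.
- release (a joint): Travel of the sprung release button, m: 0 = fully up, 0.009 = fully down. Pressing takes 3 N at first and 7 N at the bottom. With the lock slide at locked it goes down only about 2 mm.
- lock (a joint): Travel of the lock slide along the lamp's +x, m: 0 = locked (starts within 2 mm of it), 0.022 = fully through, unlocked; the button is free above 0.016. Friction 1.5 N; stays where it is left. Moves only while the button is up. Rides along with the boom.
- button_face (a point): Centre of the flat, upward-facing face of the black release button; moves with button and boom; 211 mm above the dresser when up. Button 36 mm across x, 60 mm along the boom. Upright ridges at its two ends (8 mm thick, 15 mm higher than the face) leave 44 mm of face between them, along the boom: closed fingertips set down there can press, and push a ridge along. Axes as the lamp's.
- lock_near (a point): Centre of the outer face (towards the lamp's -x) of the lock slide's upright steel end plate on the -x side of the collar. Plate 6 mm thick, 40 mm along the boom, from 166 to 211 mm above the dresser. Outer face 56 mm from the boom's axis when locked, 34 mm when unlocked. Push it along the lamp's +x to unlock. Axes as the lamp's.
- lock_far (a point): Centre of the outer face (towards the lamp's +x) of the equal end plate on the +x side of the collar; 34 mm from the boom's axis when locked, 56 mm when unlocked. Push it along the lamp's -x to lock. Axes as the lamp's.
- tin: Hinged steel tin of guitar picks, closed, 78 x 113 mm, 34 mm high, under the boom; bystander. Origin: centre of its underside, as for the other bystanders.
- mug: White ceramic mug with plastic pens, 80 mm across, 150 mm high with the pens; bystander.
- phone_stand: Dark silicone phone stand, 80 x 75 mm, 97 mm high; bystander.
- perfume: Perfume bottle, 48 mm across, 95 mm high; bystander.
- polish: Small jar, 40 mm across, 70 mm high; bystander.
- organizer: Clear acrylic makeup organizer with slots, 130 x 220 mm, 80 mm high; bystander.
- hairbrush: Brush, 200 mm long, lying flat; bystander.
- collar (a point): Centre of the purple box-shaped collar at the post end of the moving boom, on the boom's axis. Collar: 48 mm across the lamp's x, 84 mm along y, 44 mm high (top at 192 mm). It carries the button on top and the lock slide across it. In the lamp's frame it is at y = -190 mm + joint boom. The shade hangs from the outer tube 145 mm beyond it, along -y. Axes as the lamp's.

How it is judged:
On the way, in this order (a step that is already met when the one before it is completed fails the run):
1. the lock slide is pushed through to unlocked (value of joint lock above 0.016 m), for 0.1 s.
2. the boom is slid off its first hole with the button down (value of joint boom above 0.008 m and value of joint release above 0.005 m), for 0.02 s.
3. the boom is in the next hole and the button has sprung back up (value of joint boom between 0.036 and 0.044 m and value of joint release below 0.0025 m), for 0.2 s.
At the end, for the whole second after the job is handed in: the boom rests one hole shorter (joint boom 0.040, within 4 mm), the release button is up (within 2.5 mm) and the lock slide is back at locked (within 5 mm) (all of step 3 and value of joint lock below 0.005 m); the robot touches nothing.
It fails at once if one of the bystanders is shifted by more than 25 mm or tipped over (distance of any of tin, mug, phone_stand, perfume, polish, organizer, hairbrush from where it was at the start of the episode above 0.025 m or angle between any of tin, mug, phone_stand, perfume, polish, organizer's own z axis and vertical above 0.5 rad).
It also fails if it takes over 58 s, if anything falls off the work surface, if the arm or the gripper's body presses on something with over 40 N, if the wrist force passes 120 N, or if a joint passes its speed limit or range.

### The arm

A 6-joint arm with a two-finger parallel gripper is mounted at the origin on the work surface. World frame = base frame: x ahead of the robot, y to its left, z up, the work surface at z = 0. Lengths are in m, angles in rad, forces in N, time in s.
With the tool pointing down it reaches from about 0.35 to 0.875 m from the base axis. Payload 4.2 kg.
Tool frame: the origin (TCP) lies midway between the tips of the shut fingers; the grasp point (between the pads) lies arm.grasp_offset behind it (arm.grasp_offset is the distance from the TCP to the grasp point, in m); z points along the fingers, y is the line along which they close (so a half turn about z gives the same grasp; the last joint's range is limited). The gripper opens to 85 mm and grips with 20 to 120 N. Pads are 22 mm wide; open, the fingers measure 114 mm over their backs; the gripper's body (76 mm by 85 mm) begins 54 mm behind the grasp point. The pads swing forward as they close: fully open they stand 13 mm farther back than shut.
Start: joints at [0.259, 0.385, 0.008, 0, -1.194, -0.259], TCP at [0.625, 0, 0.231] pointing down, gripper open.
Joint ranges: [-3.14, 3.14], [-1.21, 2.06], [-1.07, 1.41], [-3.16, 2.05], [-2.99, -0.16], [-3.1, 3.1]. Speed limits (rad/s): [2.79, 2.79, 3.14, 3.14, 3.14, 3.14].

### API

Orientations are given as a rotation vector (axis times angle).
In Python, from cell import arm gives the robot as it stands. The module is installed in compiled form; this text tells all that it offers.
- The arm moves only by the tool move_arm, never from a script. Its arguments are lists of equal length, an entry for each row: "translation": the shift along the world's x, y, z in mm, a list of three; "yaw": the turn about the world's z in degrees; "claw": the closure, from 0 (fully open) to 1 (shut). A call has exactly 5 rows; each row is the pose to reach, as a shift and turn from the pose commanded when the call began; what a row does not reach only later rows make up. A row lasts 1/10 s, in which the tool goes at most 50 mm and 8.59 degrees, less where a joint would pass 70% of its speed; a pose out of reach is approached as far as the arm can. A call with a gripper value outside its range is refused whole. The fingers move at their own pace and stop on an object; "force" is the grip in N (left out, the last holds). Time passes only in rows, so rows that repeat a pose let the fingers close, or fill a call up. It gives the time, the measured TCP pose, the force, the opening and the grip force at its end, in the units of the state.
- arm.get_state(): the state, without advancing time (a new reading comes with each control period).
- arm.grab_frame(name): name is "scene" or "side" or "wrist"; returns a dict with "frame" (420x560x3 uint8, red, green, blue), "mtx" (3x3 intrinsics, pixels), "R" (3x3) and "t" (3): a world point X has camera coordinates R X + t. Camera axes: x right, y down, z forward; pixel columns grow to the right and rows downward; lengths in m; the calibration is good to about 2 mm. A picture is of the moment at which its call begins. There is no depth.
- arm.job_done(): hands the job in; it is judged then, once.
The state is a dict: "time_s": time; "joint_pos": joint angles; "qd": joint speeds; "tau": joint torques, N m; "tcp_pos": TCP position; "ee_rot": TCP orientation; "contact_force": force on the tool from outside, world axes, zero at the start; "wrist_torque": the same for the moment, N m; "finger_gap": finger opening in m; "grasp_force": force on a finger pad.
Only numpy, scipy, OpenCV 4.12 (cv2) and the standard library are available. Lean on these libraries where they do the work, as an engineer would, in place of code of your own. Each camera call takes 0.05 s, during which the arm holds its last target. There are 200 camera calls.

## Working session

There is one attempt and no reset: what is moved stays moved. The work goes in short steps, Python scripts to look and compute and a tool call to move; the robot and the scene stay as the last step left them, time stands still between calls to the robot, and variables do not carry over. Pictures are saved under pics/ and viewed, at most 10 in all, crops included, and the job is handed in when it is done.

Besides the shell and the picture viewer there is one more tool, called after "Call:" as a command line: name --pt "numbers of a row" for each row, then --argument value for the rest. move_arm: Moves the arm, as the interface text tells. Its arguments: {"type":"object","properties":{"translation":{"type":"array","items":{"type":"array","items":{"type":"number"}}},"yaw":{"type":"array","items":{"type":"number"}},"claw":{"type":"array","items":{"type":"number"}},"force":{"type":"number"}},"required":["translation","yaw","claw"]}

```bash
mkdir -p pics; python3 - <<'E'
from cell import arm
import cv2,numpy as np
for n in ["scene","side"]:
    f=arm.grab_frame(n); cv2.imwrite(f"pics/{n}0.png",f["frame"][:,:,::-1]); np.savez(f"pics/{n}0.npz",**f)
    C=-f["R"].T@f["t"]; print(n,C.round(3),f["R"][2].round(2),f["mtx"][0,0])
s=arm.get_state();print(s["tcp_pos"],s["ee_rot"],s["finger_gap"],s["time_s"],arm.grasp_offset)
E
```

```text
scene [1.495 0.295 0.765] [-0.8  -0.24 -0.56] 440.1431841238638
side [ 0.404 -0.849  0.901] [ 0.15  0.73 -0.66] 402.0935056815653
[6.24472322e-01 7.89155014e-06 2.30320168e-01] [ 2.22021290e+00 -2.22053156e+00 -2.09860697e-03] 0.08559378732627086 0.1 0.0187
```

View pics/scene0.png

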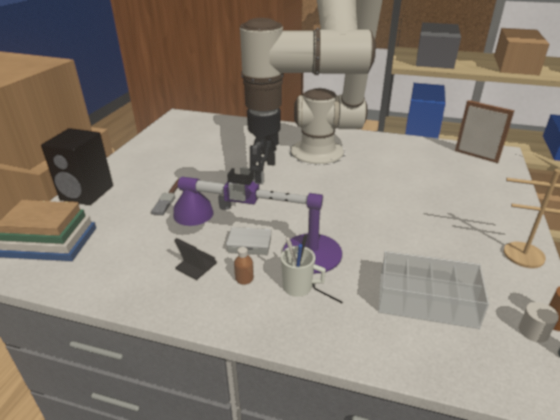

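View pics/side0.png

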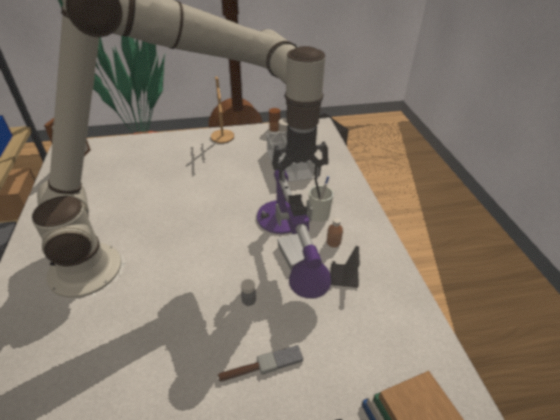

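The lamp's post is at scene px (315,200–250) and its boom runs left to the shade at (190,200). So the lamp's axes are roughly the world's. In the side view the gripper hides the collar, so I'll measure first.

```bash
cat > h.py <<'E'
import numpy as np,cv2
def ray(f,px):
    d=f["R"].T@np.linalg.inv(f["mtx"])@np.array([px[0],px[1],1.]); return -f["R"].T@f["t"],d
def onz(f,px,z):
    C,d=ray(f,px); return C+d*(z-C[2])/d[2]
def tri(f,p,g,q):
    C,d=ray(f,p);D,e=ray(g,q); s=np.linalg.lstsq(np.c_[d,-e],D-C,rcond=None)[0]
    a,b=C+s[0]*d,D+s[1]*e; return (a+b)/2,np.linalg.norm(a-b)
def proj(f,X):
    x=f["mtx"]@(f["R"]@np.asarray(X,float)+f["t"]); return x[:2]/x[2]
E
python3 - <<'E'
import numpy as np,cv2
from h import *
out=[]
for n,(x0,y0,w,h) in {"scene":(150,150,200,150),"side":(230,140,150,160)}.items():
    f=dict(np.load(f"pics/{n}0.npz")); im=f["frame"]; hsv=cv2.cvtColor(im,cv2.COLOR_RGB2HSV)
    m=cv2.inRange(hsv,(125,70,30),(160,255,255))
    k,l,st,c=cv2.connectedComponentsWithStats(m)
    for i in range(1,k):
        if st[i,4]>30: print(n,st[i],c[i].round(1))
    out.append(cv2.resize(im[y0:y0+150,x0:x0+150 if n=="side" else x0+200],None,fx=2.2,fy=3.,interpolation=cv2.INTER_CUBIC) if 0 else cv2.resize(im[y0:y0+150,x0:x0+w],None,fx=2.25,fy=2.25,interpolation=cv2.INTER_CUBIC))
cv2.imwrite("pics/crop1.png",np.hstack(out)[:,:,::-1])
f=dict(np.load("pics/scene0.npz"));print(onz(f,(315,252),0.01))
E
```

```text
scene [ 175  177   37   48 1187] [191.4 204.4]
scene [246 182  12  21 168] [251.2 192. ]
scene [224 184   4  17  50] [225.7 191.7]
scene [308 194  14  14 165] [314.3 200.2]
scene [309 209  32  61 963] [322.9 245.2]
scene [291 235  13  10  71] [296.6 240.3]
side [258 202  19  26 254] [267.1 213.7]
side [291 215  18   9  79] [299.8 219.1]
side [271 220  20  12 159] [281.5 226.6]
side [305 246  15  17 173] [311.3 253.7]
side [299 264  31  31 528] [314.4 278. ]
[0.60112414 0.12595709 0.01      ]
```

View pics/crop1.png

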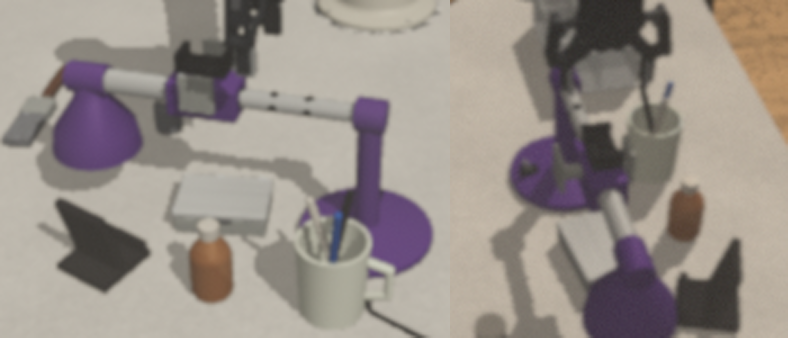

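The crop shows the post cap at about scene px (315,201), the shade cap at (187,184) in scene and (311,252) in side, and the black button on top of the collar at about scene px (240,178). The grey near plate is on the far (robot) side. I'll raise the arm out of the way for a clean view, since it stands near the collar.

```bash
python3 - <<'E'
import numpy as np
from h import *
f=dict(np.load("pics/scene0.npz"));g=dict(np.load("pics/side0.npz"))
print("post",onz(f,(315,201),.175),"shade",onz(f,(187,184),.17),onz(g,(311,252),.17),tri(f,(187,184),g,(311,252)))
print("base side",onz(g,(281,215.5),.01))
print("collar",onz(f,(241,188),.19),"button",onz(f,(240,178),.215))
E
```

```text
post [0.60690294 0.12055233 0.175     ] shade [ 0.61215781 -0.22192314  0.17      ] [ 0.61246257 -0.20239526  0.17      ] (array([ 0.61398351, -0.2143778 ,  0.17643677]), np.float64(0.012549855622911346))
base side [0.60042044 0.11556993 0.01      ]
collar [ 0.62235168 -0.06575031  0.19      ] button [ 0.61641901 -0.06918316  0.215     ]
```

Call:
move_arm --pt "-40 0 30" --pt "-80 0 60" --pt "-120 0 80" --pt "-160 0 100" --pt "-190 0 100" --yaw '[0, 0, 0, 0, 0]' --claw '[1, 1, 1, 1, 1]'

```text
time_s: 0.6
tcp_pos: [0.434, -0.0001, 0.334]
ee_rot: [-2.218, 2.218, -0.005]
contact_force: [-0.0, -0.1, -0.2]
finger_gap: 0.012
grasp_force: 0.0
```

```bash
python3 - <<'E'
from cell import arm
from h import *
fs={}
for n in ["scene","side"]:
    f=arm.grab_frame(n); fs[n]=f; np.savez(f"pics/{n}1.npz",**f)
a=cv2.resize(fs["scene"]["frame"][170:270,170:350],None,fx=4.4,fy=4.4,interpolation=cv2.INTER_CUBIC)[:, :792]
cv2.imwrite("pics/c_scene1.png",a[:,:,::-1])
b=cv2.resize(fs["side"]["frame"][150:300,245:365],None,fx=4,fy=4,interpolation=cv2.INTER_CUBIC)
cv2.imwrite("pics/c_side1.png",b[:,:,::-1])
for n,f in fs.items():
    hsv=cv2.cvtColor(f["frame"],cv2.COLOR_RGB2HSV)
    m=cv2.inRange(hsv,(125,70,30),(160,255,255))
    k,l,st,c=cv2.connectedComponentsWithStats(m)
    for i in range(1,k):
        if st[i,4]>30: print(n,st[i],c[i].round(1))
E
```

```text
scene [ 175  178   37   47 1169] [191.3 204.6]
scene [245 182  13  21 190] [250.9 192. ]
scene [224 184   4  16  47] [225.7 191.7]
scene [308 194  14  14 163] [314.3 200.2]
scene [309 209  32  61 965] [322.9 245.2]
scene [291 235  12  10  69] [296.5 240.4]
side [276 169  10   8  61] [280.3 172.3]
side [258 202  33  30 419] [272.6 218.7]
side [291 215  18   8  79] [300.9 218.9]
side [305 246  15  17 174] [311.3 253.6]
side [295 264  35  30 492] [314.3 277.8]
```

View pics/c_scene1.png

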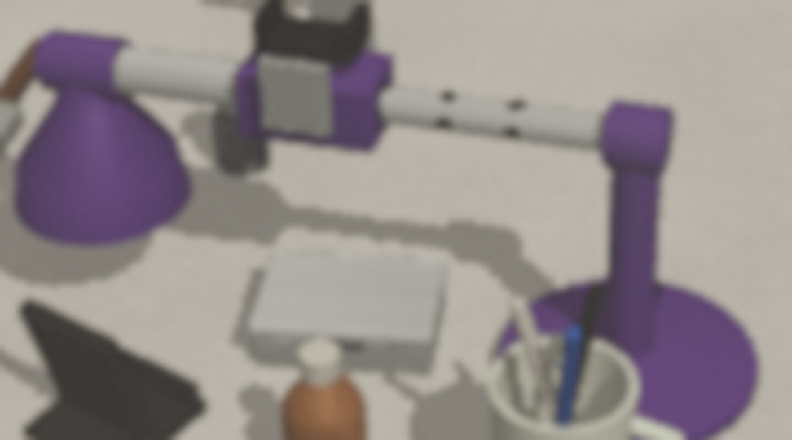

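View pics/c_side1.png

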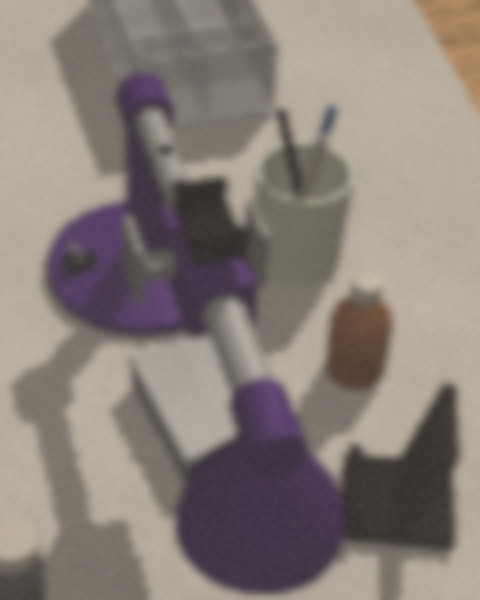

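Clean views: the far plate face is centred at scene px (237,192), and the tube-axis points are (210,186) and (281,196) in scene and (304,234) and (285,187) in side. The slide sticks out on the robot side (side px ≈ (280,215)), i.e. locked. Next I'll compute the lamp frame.

```bash
python3 - <<'E'
from h import *
f=dict(np.load("pics/scene1.npz"));g=dict(np.load("pics/side1.npz"))
S=lambda x,y:(x/4.4+170,y/4.4+170)
D=lambda x,y:(x/4+245,y/4+150)
p=lambda *a:print(*[np.round(x,4) if isinstance(x,np.ndarray) else x for x in a])
p("axis scene",onz(f,S(175,72),.17),onz(f,S(490,115),.17))
p("axis side",onz(g,D(237,338),.17),onz(g,D(160,150),.17))
p("post tri",*tri(f,S(637,140),g,D(148,97)))
p("shadecap tri",*tri(f,S(83,58),g,D(265,412)))
p("farplate scene corners",*[onz(f,S(*q),z) for q,z in [((262,55),.211),((333,60),.211),((330,137),.166),((258,130),.166)]])
p("collar right edge top corner (near cam)",onz(f,S(370,88),.192),"far",onz(f,S(392,57),.192))
p("button side: post ridge top L,R",onz(g,D(178,182),.226),onz(g,D(224,180),.226),"shade ridge",onz(g,D(192,228),.226),onz(g,D(248,224),.226))
p("nearplate side top ends",onz(g,D(126,214),.211),onz(g,D(140,260),.211), "bottom",onz(g,D(138,302),.166))
for n,F in (("s",f),("d",g)):
    hsv=cv2.cvtColor(F["frame"],cv2.COLOR_RGB2HSV); m=cv2.inRange(hsv,(0,0,0),(179,255,65))
    k,l,st,c=cv2.connectedComponentsWithStats(m)
    P=proj(F,(.611,-.07,.215)); 
    for i in range(1,k):
        if st[i,4]>30 and np.linalg.norm(c[i]-P)<25: print(n,st[i],c[i].round(1),P.round(1))
E
```

```text
axis scene [ 0.6067 -0.1594  0.17  ] [0.6008 0.033  0.17  ]
axis side [ 0.6102 -0.14    0.17  ] [0.5999 0.0605 0.17  ]
post tri [0.6038 0.1207 0.1723] 0.0037081851324240562
shadecap tri [ 0.6121 -0.2134  0.1756] 0.005362724390435956
farplate scene corners [ 0.6377 -0.0888  0.211 ] [ 0.6319 -0.0487  0.211 ] [ 0.6418 -0.0492  0.166 ] [ 0.6463 -0.0911  0.166 ]
collar right edge top corner (near cam) [ 0.6254 -0.03    0.192 ] far [ 0.5898 -0.029   0.192 ]
button side: post ridge top L,R [ 0.5899 -0.0449  0.226 ] [ 0.6204 -0.0482  0.226 ] shade ridge [ 0.5892 -0.092   0.226 ] [ 0.6255 -0.0945  0.226 ]
nearplate side top ends [ 0.5533 -0.0537  0.211 ] [ 0.5539 -0.0999  0.211 ] bottom [ 0.5546 -0.0916  0.166 ]
s [229 170  24  15 199] [240.2 177.8] [240.5 176.9]
d [289 196  18  21 252] [296.4 206.2] [299.2 203.8]
```

Call:
move_arm --pt "20 -20 -20" --pt "45 -45 -55" --pt "65 -71 -90" --pt "81 -71 -125" --pt "81 -71 -148" --yaw '[2, 2, 2, 2, 2]' --claw '[1, 1, 1, 1, 1]'

```text
time_s: 1.2
tcp_pos: [0.5165, -0.072, 0.1792]
ee_rot: [2.255, -2.182, -0.005]
contact_force: [-1.3, 0.2, 0.3]
finger_gap: 0.0001
grasp_force: 0.0
```

```bash
python3 - <<'E'
from cell import arm
from h import *
fs={}
f=arm.grab_frame("side"); np.savez("pics/side2.npz",**f)
w=arm.grab_frame("wrist")
b=cv2.resize(f["frame"][130:290,235:345],None,fx=3.4,fy=3.4,interpolation=cv2.INTER_CUBIC)
w=cv2.resize(w["frame"],(400,300)); b=b[:540]; pad=np.zeros((b.shape[0],400,3),np.uint8); pad[:300]=w
cv2.imwrite("pics/c2.png",np.hstack([b,pad])[:,:,::-1])
s=arm.get_state();print(s["tcp_pos"],s["ee_rot"],s["finger_gap"],s["contact_force"])
E
```

```text
[ 0.51380107 -0.07153168  0.17854704] [ 2.25247148 -2.17872684 -0.01104099] -0.00037655998961663934 [-1.28619265 -0.03219949  0.00287694]
```

View pics/c2.png

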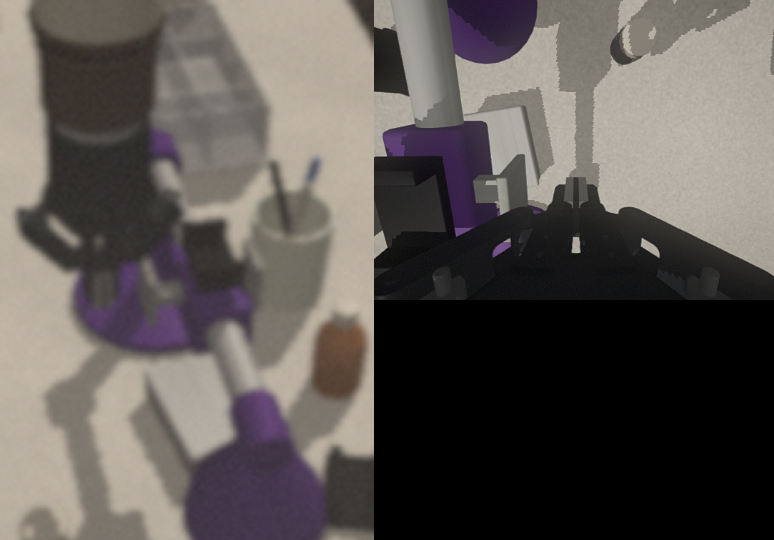

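The wrist view (up = -y, left = +x) shows the shut fingertips at px (577,185) beside the steel end plate at (515,190), with a gap between them. They are level with it along the boom. I'll raise the tip 10 mm and advance.

Call:
move_arm --pt "0 0 10" --pt "5 0 10" --pt "10 0 10" --pt "15 1 10" --pt "20 1 10" --yaw '[0, 0, 0, 0, 0]' --claw '[1, 1, 1, 1, 1]'

```text
time_s: 1.8
tcp_pos: [0.5366, -0.0697, 0.194]
ee_rot: [-2.259, 2.181, -0.001]
contact_force: [-2.7, 0.6, 1.9]
finger_gap: 0.0001
grasp_force: 0.8
```

Call:
move_arm --pt "3 0 0" --pt "6 0 0" --pt "9 0 0" --pt "12 0 0" --pt "12 0 0" --yaw '[0, 0, 0, 0, 0]' --claw '[1, 1, 1, 1, 1]'

```text
time_s: 2.3
tcp_pos: [0.5485, -0.0699, 0.1931]
ee_rot: [-2.26, 2.182, -0.0]
contact_force: [-0.3, -0.3, 0.0]
finger_gap: -0.0001
grasp_force: 0.1
```

Call:
move_arm --pt "3 0 0" --pt "6 0 0" --pt "8 0 0" --pt "8 0 0" --pt "8 0 0" --yaw '[0, 0, 0, 0, 0]' --claw '[1, 1, 1, 1, 1]'

```text
time_s: 2.8
tcp_pos: [0.5563, -0.07, 0.1933]
ee_rot: [-2.26, 2.182, -0.001]
contact_force: [-1.1, 0.4, -0.2]
finger_gap: 0.0
grasp_force: 0.2
```

```bash
python3 - <<'E'
from cell import arm
from h import *
f=arm.grab_frame("scene"); np.savez("pics/scene2.npz",**f)
g=arm.grab_frame("side");np.savez("pics/side3.npz",**g)
w=arm.grab_frame("wrist")
a=cv2.resize(f["frame"][165:205,205:275],None,fx=5.5,fy=5.5,interpolation=cv2.INTER_CUBIC)
b=cv2.resize(w["frame"],(400,300)); c=cv2.resize(g["frame"][170:240,260:345],None,fx=4.6,fy=4.6,interpolation=cv2.INTER_CUBIC)
o=np.zeros((580,792,3),np.uint8); o[:220,:385]=a;o[:300,392:]=b;o[225:225+c.shape[0],:c.shape[1]]=c
cv2.imwrite("pics/c3.png",o[:,:,::-1])
s=arm.get_state();print(s["tcp_pos"],s["contact_force"],s["wrist_torque"])
E
```

```text
[ 0.55625585 -0.07010009  0.19342307] [ 0.34564346 -0.18630067 -0.62922808] [-0.04278829  0.07946809  0.0097547 ]
```

View pics/c3.png

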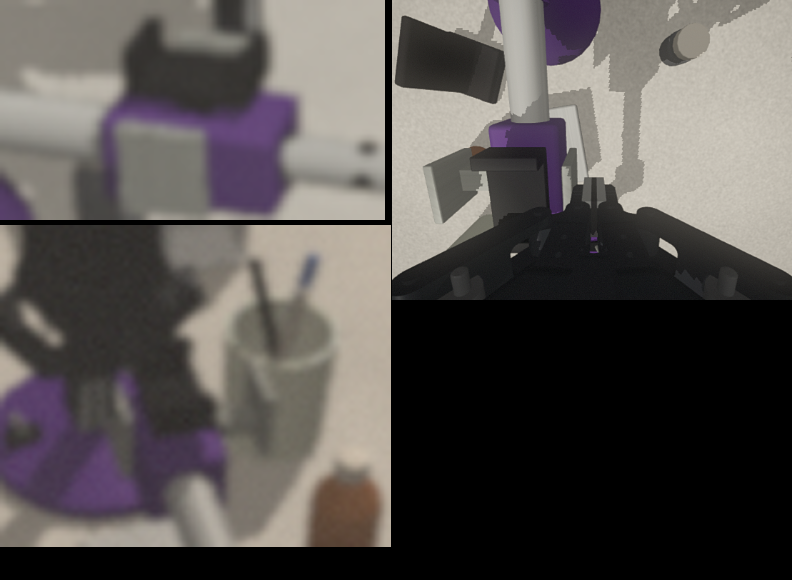

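The wrist view shows the near plate now close against the collar (px (570,170)). In scene the far plate has moved towards the camera, with top corners at px (226.5,187.2) and (243.2,188.3). I'll push on until the force rises at the stop.

Call:
move_arm --pt "2 0 0" --pt "4 0 0" --pt "6 0 0" --pt "6 0 0" --pt "6 0 0" --yaw '[0, 0, 0, 0, 0]' --claw '[1, 1, 1, 1, 1]'

```text
time_s: 3.45
tcp_pos: [0.5565, -0.0706, 0.1934]
ee_rot: [2.252, -2.176, -0.013]
contact_force: [-14.6, 2.0, 10.8]
finger_gap: -0.0002
grasp_force: 7.2
```

```bash
python3 - <<'E'
from cell import arm
from h import *
f=dict(np.load("pics/scene2.npz"))
for q in [(226.5,187.2),(243.2,188.3)]: print(onz(f,q,.211))
print(arm.get_state()["contact_force"],arm.get_state()["tcp_pos"])
E
```

```text
[ 0.6603876  -0.08758589  0.211     ]
[ 0.65406063 -0.04698681  0.211     ]
[-14.57456407   1.97004565  10.78300161] [ 0.55654888 -0.07061462  0.19341266]
```

The slide is at its stop: 14.6 N, with the far plate moved about 22 mm, so it is unlocked. Next I'll back off, rise, and go above the button, close to the post-side ridge.

Call:
move_arm --pt "-20 0 0" --pt "-20 0 40" --pt "-10 0 65" --pt "20 4 65" --pt "43 8 65" --yaw '[0, 0, 0, 0, 0]' --claw '[1, 1, 1, 1, 1]'

```text
time_s: 3.95
tcp_pos: [0.6069, -0.0619, 0.2603]
ee_rot: [-2.257, 2.18, -0.005]
contact_force: [-0.9, -0.2, -0.0]
finger_gap: -0.0003
grasp_force: 0.0
```

```bash
python3 - <<'E'
from cell import arm
from h import *
f=arm.grab_frame("scene"); g=arm.grab_frame("side"); w=arm.grab_frame("wrist")
a=cv2.resize(f["frame"][145:205,205:275],None,fx=5.5,fy=5.5,interpolation=cv2.INTER_CUBIC)
b=cv2.resize(w["frame"],(400,300)); c=cv2.resize(g["frame"][180:230,260:345],None,fx=4.6,fy=4.6,interpolation=cv2.INTER_CUBIC)
o=np.zeros((580,792,3),np.uint8); o[:a.shape[0],:385]=a;o[:300,392:]=b;o[340:340+c.shape[0],:c.shape[1]]=c
cv2.imwrite("pics/c4.png",o[:,:,::-1])
s=arm.get_state();print(s["tcp_pos"],s["contact_force"])
for n,F in (("scene",f),("side",g)): print(n,[proj(F,p).round(1) for p in (s["tcp_pos"],(.6045,-.07,.211))])
E
```

```text
[ 0.60600966 -0.06182193  0.25760331] [ 0.19128006 -0.28982963 -0.68243172]
scene [array([243.4, 161.2]), array([241.5, 177. ])]
side [array([297.3, 189.4]), array([296.7, 205.2])]
```

View pics/c4.png

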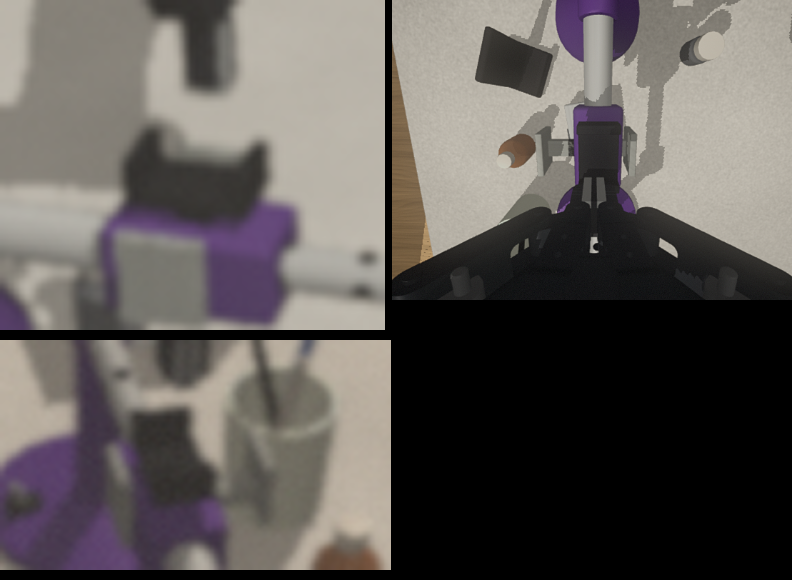

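The wrist view shows the fingers (px 594) centred over the button (577–620) and aligned with the boom. In scene (tip crop x 185–237) they sit between the ridges (160 and 245). I'll shift 4 mm away from the post-side ridge and lower.

Call:
move_arm --pt "0 -4 -10" --pt "0 -4 -25" --pt "0 -4 -40" --pt "0 -4 -46" --pt "0 -4 -46" --yaw '[0, 0, 0, 0, 0]' --claw '[1, 1, 1, 1, 1]'

```text
time_s: 4.6
tcp_pos: [0.6038, -0.0664, 0.2117]
ee_rot: [2.258, -2.181, -0.002]
contact_force: [0.4, -0.6, -0.1]
finger_gap: -0.0002
grasp_force: 0.0
```

Call:
move_arm --pt "0 0 -4" --pt "0 0 -8" --pt "0 0 -11" --pt "0 0 -12" --pt "0 0 -12" --yaw '[0, 0, 0, 0, 0]' --claw '[1, 1, 1, 1, 1]'

```text
time_s: 5.1
tcp_pos: [0.6053, -0.0663, 0.2021]
ee_rot: [-2.26, 2.181, -0.003]
contact_force: [-2.3, 0.1, 7.1]
finger_gap: -0.0002
grasp_force: 3.4
```

Fully pressed (z 0.202, 7.1 N). Next I'll slide about halfway to the next hole.

Call:
move_arm --pt "0 6 -1" --pt "0 12 -1" --pt "-1 18 -1" --pt "-1 24 -1" --pt "-1 24 -1" --yaw '[0, 0, 0, 0, 0]' --claw '[1, 1, 1, 1, 1]'

```text
time_s: 5.6
tcp_pos: [0.6045, -0.0422, 0.2021]
ee_rot: [-2.26, 2.18, -0.005]
contact_force: [-3.0, -0.4, 10.5]
finger_gap: 0.0001
grasp_force: 5.0
```

```bash
cat > boom.py <<'E'
from cell import arm
from h import *
def purp(f):
    m=cv2.inRange(cv2.cvtColor(f["frame"],cv2.COLOR_RGB2HSV),(125,70,30),(160,255,255)); k,l,st,c=cv2.connectedComponentsWithStats(m)
    return sorted([(tuple(st[i]),c[i].round(1)) for i in range(1,k) if st[i,4]>150 and 170<c[i][0]<270],key=lambda a:a[1][0])
f0=dict(np.load("pics/scene1.npz")); f=arm.grab_frame("scene")
# shade cap shift along y: right edges of shade blob rows near cap
A,B=purp(f0),purp(f)
print(A,B)
# template match of shade
t=f0["frame"][172:228,172:216]; r=cv2.matchTemplate(f["frame"],t,cv2.TM_CCOEFF_NORMED); _,v,_,p=cv2.minMaxLoc(r)
a=onz(f,(188.9,183.2),.17); b=onz(f,(188.9+p[0]-172,183.2+p[1]-172),.17); print("shift",p,v,(b-a).round(4))
s=arm.get_state(); print(s["tcp_pos"],s["contact_force"],s["time_s"])
E
python3 boom.py
```

```text
[((np.int32(175), np.int32(178), np.int32(37), np.int32(47), np.int32(1169)), array([191.3, 204.6])), ((np.int32(245), np.int32(182), np.int32(13), np.int32(21), np.int32(190)), array([250.9, 192. ]))] [((np.int32(183), np.int32(178), np.int32(37), np.int32(49), np.int32(1200)), array([199.7, 205.5])), ((np.int32(251), np.int32(184), np.int32(16), np.int32(20), np.int32(208)), array([258.7, 194.1]))]
shift (181, 173) 0.7025354504585266 [-0.0018  0.025   0.    ]
[ 0.60453518 -0.04220152  0.20205451] [-3.42626383 -0.20995509 10.90558738] 5.65
```

The boom is about 24 mm along, with the pin between holes. I'll let the button rise and push the ridge on gently until the pin snaps in.

Call:
move_arm --pt "0 0 8" --pt "0 0 14" --pt "0 4 14" --pt "0 8 14" --pt "0 10 14" --yaw '[0, 0, 0, 0, 0]' --claw '[1, 1, 1, 1, 1]'

```text
time_s: 6.15
tcp_pos: [0.6042, -0.0325, 0.2135]
ee_rot: [2.259, -2.181, 0.002]
contact_force: [0.8, -4.1, 3.0]
finger_gap: -0.0001
grasp_force: 2.1
```

Call:
move_arm --pt "0 2 0" --pt "0 4 0" --pt "0 6 0" --pt "0 6 0" --pt "0 6 0" --yaw '[0, 0, 0, 0, 0]' --claw '[1, 1, 1, 1, 1]'

```text
time_s: 6.65
tcp_pos: [0.6038, -0.0254, 0.2127]
ee_rot: [-2.26, 2.182, 0.002]
contact_force: [0.3, -1.7, 0.7]
finger_gap: 0.0002
grasp_force: 0.7
```

```bash
python3 boom.py
```

```text
[((np.int32(175), np.int32(178), np.int32(37), np.int32(47), np.int32(1169)), array([191.3, 204.6])), ((np.int32(245), np.int32(182), np.int32(13), np.int32(21), np.int32(190)), array([250.9, 192. ]))] [((np.int32(187), np.int32(179), np.int32(37), np.int32(48), np.int32(1212)), array([203.9, 206.2])), ((np.int32(238), np.int32(184), np.int32(34), np.int32(21), np.int32(259)), array([260.7, 193.5]))]
shift (189, 341) 0.69964599609375 [0.4798 0.2658 0.    ]
[ 0.60375549 -0.02539529  0.21272516] [ 0.89855742 -1.03759316 -0.21458623] 6.7
```

Call:
move_arm --pt "0 2 0" --pt "0 4 0" --pt "0 5 0" --pt "0 6 0" --pt "0 6 0" --yaw '[0, 0, 0, 0, 0]' --claw '[1, 1, 1, 1, 1]'

```text
time_s: 7.2
tcp_pos: [0.6037, -0.0198, 0.2129]
ee_rot: [2.259, -2.182, -0.001]
contact_force: [-0.3, -0.8, -1.1]
finger_gap: -0.0001
grasp_force: 1.0
```

```bash
python3 boom.py|cut -c1-400
```

```text
[((np.int32(175), np.int32(178), np.int32(37), np.int32(47), np.int32(1169)), array([191.3, 204.6])), ((np.int32(245), np.int32(182), np.int32(13), np.int32(21), np.int32(190)), array([250.9, 192. ]))] [((np.int32(189), np.int32(179), np.int32(37), np.int32(48), np.int32(1211)), array([205.9, 206.4])), ((np.int32(240), np.int32(184), np.int32(34), np.int32(21), np.int32(295)), array([261.7, 192.9]
shift (189, 341) 0.6992416381835938 [0.4798 0.2658 0.    ]
[ 0.60366582 -0.0198546   0.21287972] [ 0.18219639 -1.26867656 -0.69575165] 7.25
```

Call:
move_arm --pt "0 1 0" --pt "0 2 0" --pt "0 3 0" --pt "0 4 0" --pt "0 4 0" --yaw '[0, 0, 0, 0, 0]' --claw '[1, 1, 1, 1, 1]'

```text
time_s: 7.75
tcp_pos: [0.6035, -0.0188, 0.2128]
ee_rot: [2.255, -2.18, 0.002]
contact_force: [2.5, -10.7, -3.3]
finger_gap: 0.0001
grasp_force: 5.6
```

```bash
python3 boom.py|cut -c200-400
```

```text
)] [((np.int32(189), np.int32(179), np.int32(38), np.int32(48), np.int32(1218)), array([206. , 206.4])), ((np.int32(240), np.int32(184), np.int32(34), np.int32(21), np.int32(298)), array([261.5, 192.9]
```

The push stopped at 10.7 N with the boom shifted about 39 mm, so the pin has snapped in. I'll back off, rise, and go over to the far side.

Call:
move_arm --pt "0 -8 0" --pt "0 -8 30" --pt "30 -10 50" --pt "65 -14 50" --pt "95 -14 45" --yaw '[0, 0, 0, 0, 0]' --claw '[1, 1, 1, 1, 1]'

```text
time_s: 8.3
tcp_pos: [0.7012, -0.0295, 0.2609]
ee_rot: [-2.256, 2.178, -0.004]
contact_force: [0.6, -0.8, -0.2]
finger_gap: 0.0004
grasp_force: 0.0
```

```bash
python3 - <<'E'
from cell import arm
from h import *
f=arm.grab_frame("scene"); g=arm.grab_frame("side"); w=arm.grab_frame("wrist")
a=cv2.resize(f["frame"][155:215,210:280],None,fx=5.5,fy=5.5,interpolation=cv2.INTER_CUBIC)
b=cv2.resize(w["frame"],(400,300)); c=cv2.resize(g["frame"][170:220,260:345],None,fx=4.6,fy=4.6,interpolation=cv2.INTER_CUBIC)
o=np.zeros((580,792,3),np.uint8); o[:a.shape[0],:385]=a;o[:300,392:]=b;o[340:340+c.shape[0],:c.shape[1]]=c
cv2.imwrite("pics/c5.png",o[:,:,::-1]); np.savez("pics/scene3.npz",**f)
s=arm.get_state();print(s["tcp_pos"],s["contact_force"])
E
```

```text
[ 0.69984668 -0.02927331  0.25616779] [0.01839228 0.10925473 0.16031798]
```

View pics/c5.png

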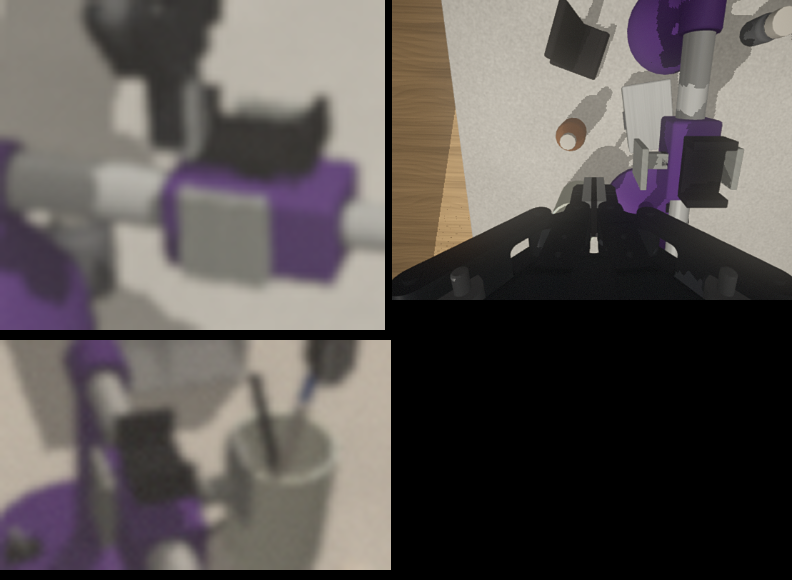

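The button is up: its ridge stands as high above the collar as before (scene crop ridge top y 95, collar top 160). The far plate is still out. I'll lower beside it and push towards -x.

Call:
move_arm --pt "0 0 -30" --pt "0 0 -65" --pt "0 0 -65" --pt "-6 0 -65" --pt "-12 0 -65" --yaw '[0, 0, 0, 0, 0]' --claw '[1, 1, 1, 1, 1]'

```text
time_s: 8.95
tcp_pos: [0.6876, -0.0298, 0.1961]
ee_rot: [-2.258, 2.18, -0.005]
contact_force: [0.2, -0.4, 0.0]
finger_gap: -0.0003
grasp_force: 0.0
```

Call:
move_arm --pt "-5 0 0" --pt "-10 0 0" --pt "-15 0 0" --pt "-20 0 0" --pt "-24 0 0" --yaw '[0, 0, 0, 0, 0]' --claw '[1, 1, 1, 1, 1]'

```text
time_s: 9.45
tcp_pos: [0.6634, -0.0301, 0.1942]
ee_rot: [-2.259, 2.181, -0.003]
contact_force: [1.8, -0.3, 0.6]
finger_gap: 0.0002
grasp_force: 0.8
```

Call:
move_arm --pt "-3 0 0" --pt "-6 0 0" --pt "-9 0 0" --pt "-11 0 0" --pt "-11 0 0" --yaw '[0, 0, 0, 0, 0]' --claw '[1, 1, 1, 1, 1]'

```text
time_s: 9.95
tcp_pos: [0.6515, -0.03, 0.1932]
ee_rot: [2.259, -2.182, -0.001]
contact_force: [0.6, 0.0, 0.9]
finger_gap: -0.0001
grasp_force: 0.4
```

Call:
move_arm --pt "-1 0 0" --pt "-2 0 0" --pt "-4 0 0" --pt "-5 0 0" --pt "-5 0 0" --yaw '[0, 0, 0, 0, 0]' --claw '[1, 1, 1, 1, 1]'

```text
time_s: 10.45
tcp_pos: [0.6498, -0.0299, 0.1936]
ee_rot: [-2.257, 2.178, -0.008]
contact_force: [7.6, -1.6, -3.3]
finger_gap: -0.0002
grasp_force: 4.1
```

It stopped at 7.6 N. The two stop positions are 93.5 mm apart, i.e. 68 mm plus the finger thickness, which fits fully locked. I'll retreat and check.

Call:
move_arm --pt "20 0 0" --pt "40 0 10" --pt "50 0 50" --pt "55 0 90" --pt "55 0 110" --yaw '[0, 0, 0, 0, 0]' --claw '[1, 1, 1, 1, 1]'

```text
time_s: 10.95
tcp_pos: [0.7028, -0.0301, 0.3065]
ee_rot: [-2.258, 2.181, -0.004]
contact_force: [-0.3, -0.5, -0.3]
finger_gap: 0.0004
grasp_force: 0.0
```

```bash
python3 - <<'E'
from cell import arm
from h import *
f=arm.grab_frame("scene"); g=arm.grab_frame("side"); w=arm.grab_frame("wrist")
a=cv2.resize(f["frame"][160:280,170:350],None,fx=3.3,fy=3.3,interpolation=cv2.INTER_CUBIC)[:,:590]
c=cv2.resize(g["frame"][160:250,250:340],None,fx=2.2,fy=2.2,interpolation=cv2.INTER_CUBIC)
o=np.zeros((596,792,3),np.uint8); o[:a.shape[0],:590]=a;o[:198,592:790]=c;o[397:,:265]=cv2.resize(w["frame"],(265,199))
cv2.imwrite("pics/c6.png",o[:,:,::-1])
s=arm.get_state();print(s["tcp_pos"],s["contact_force"],s["time_s"])
E
```

```text
[ 0.70181077 -0.02977811  0.30445652] [-0.09463922 -0.9119978  -0.21492917] 11.1
```

View pics/c6.png

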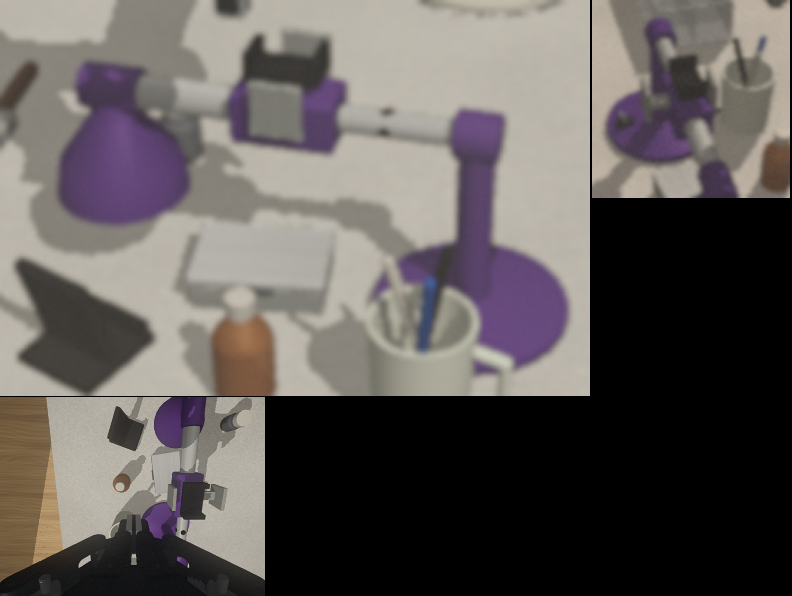

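The picture shows the boom one hole shorter, with one visible hole left at px (385,115). The button is up, and the far plate is back against the collar (275,110). The bystanders have not moved and the arm is clear.

```bash
python3 -c "
from cell import arm
print(arm.job_done())"
```

```text
the job is handed in; nothing more can be done
None
```

I shortened the lamp's boom by one hole, with the button up and the slide pushed back to locked, and saw no bystander moved. The job is handed in; `job_done()` gave no verdict.

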